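# Wedge the rocking shaker tight

### The job

The laboratory shaker rocks because the foot at its far corner on the side of the tray does not reach the bench. Take the orange wedge out of the blue tray, lay it flat on the bench with its thin end towards that short foot, and push it in under the foot until it jams tight, gently enough that the shaker stays down on its other feet and is not jacked up. Leave the wedge there holding, let go of everything, and do not disturb the jar on the shaker or the bottles and beaker standing on the bench.

Things in the scene. Friction and masses are not known exactly. Their poses are not given: they have to be found in the camera images.
- wedge: Orange plastic wedge, 130 mm long, 44 mm wide, 100 to 170 g, flat underside, one even sloping top (about 1 in 6). Origin: centre of its underside. +x points along it to the thin end (3 mm high, x = +65 mm); at x = -65 mm it ends in an upright face 25 mm high. z is up. It starts right way up on the tray's floor, thin end away from the robot.
- tray: Shallow blue tray, fixed to the bench, 240 mm (x) by 200 mm (y) outside, 22 mm high, walls and floor 4 mm thick. Origin: centre of its underside. A black rubber stopper 30 mm high stands in its corner near (+95, +75) mm.
- shaker: Grey and white shaker, about 4 kg. Origin: on the bench under the centre of its base plate, which is 220 mm (x) by 200 mm (y), underside 30 mm and top 44 mm above the bench. White housing and metal platform above it (platform top 96 mm, rim 110 mm) span x -100 to +100, y -42 to +98 mm. Control panel on the -x side. It cannot slide, but its -y side can tip up.
- shaker_corner (a point): Top of the base plate, 44 mm above the bench, straight above the short foot, at (+95, -85) mm of the shaker; axes as the shaker. The foot is a white nylon button 20 mm across, round below, on a screw; its setting differs each time and is not measured: its lowest point hangs 7 to 16 mm above the bench. The plate overhangs its axis by 15 mm. Push the wedge in along the shaker's +y.
- shaker_edge (a point): Middle of the upper -y edge of the base plate, at (0, -100, 44) mm of the shaker; axes as the shaker. The wedge slides in with under 2 N until it touches the foot; then the push needed rises within a few mm to 11 to 22 N, where the corner begins to lift (9 to 13 N of upward force) and the push rises no more. Stopped at 7 to 9 N of push it is tight and the corner still down.
- sample: Amber jar with black cap, 60 mm across, 100 mm high, standing on the shaker's platform; leave it alone. Origin: centre of its underside.
- bottle_a: White bottle with blue cap, 60 mm across, 140 mm high, standing on the bench beyond the work; leave it alone. Origin: centre of its underside.
- bottle_b: White bottle with red cap, 52 mm across, 110 mm high, on the bench beyond the work; leave it alone. Origin: centre of its underside.
- bottle_c: Amber jar with black cap, 56 mm across, 100 mm high, on the bench beyond the work; leave it alone. Origin: centre of its underside.
- beaker: Empty glass beaker, 66 mm across, 85 mm high, on the bench near the robot; leave it alone. Origin: centre of its underside.

How it is judged:
By the outcome, as a careful person would: the job done as asked, in the order asked, and still so for the second after the job is handed in, with the robot touching nothing.
It also fails if it takes over 64 s, if anything falls off the work surface, if the arm or the gripper's body presses on something with over 40 N, if the wrist force passes 120 N, or if a joint passes its speed limit or range.

### The arm

A 7-joint arm with a two-finger parallel gripper is mounted at the origin on the work surface. World frame = base frame: x ahead of the robot, y to its left, z up, the work surface at z = 0. Lengths are in m, angles in rad, forces in N, time in s.
With the tool pointing down it reaches from about 0.425 to 0.925 m from the base axis. Payload 6.8 kg.
Tool frame: the origin (TCP) lies at the very end of the fingers, on their centre line; the grasp point (between the pads) lies 19 mm behind it (r.tcp_to_grasp is the distance from the TCP to the grasp point, in m); z points along the fingers, y is the line along which they close (so a half turn about z gives the same grasp; the last joint's range is limited). The gripper opens to 85 mm and grips with 20 to 120 N. Pads are 22 mm wide; open, the fingers measure 114 mm over their backs; the gripper's body (76 mm by 85 mm) begins 54 mm behind the grasp point. The pads swing forward as they close: fully open they stand 13 mm farther back than shut.
Start: joints at [-1.399, 0.477, 0.022, 1.555, -0.011, 1.109, -0.083], TCP at [0.186, 0.649, 0.231] pointing down, gripper open.
Joint ranges: [-2.96, 2.96], [-0.34, 2.1], [-1.41, 1.46], [0.24, 2.44], [-1.37, 4.51], [0.17, 1.92], [-2.96, 2.96]. Speed limits (rad/s): [2.39, 2.39, 3.14, 3.14, 3.14, 3.14, 3.14].

### API

Orientations are given as a rotation vector (axis times angle).
In Python, from bench import r gives the robot as it stands.
- The arm moves only by the tool step_arm, never from a script. Its argument "moves" is a list of rows, each a list of 7 numbers: the shift along the tool's x, y, z in mm, then the turn, a rotation vector about the tool's x, y, z in rad, then the finger opening in mm, from 0 to 85.4. A call has 1 to 8 rows; each row is the pose to reach, as a shift and turn from the pose commanded when the call began, along the tool's axes at that moment; what a row does not reach only later rows make up. A row lasts 1/10 s, in which the tool goes at most 50 mm and 8.59 degrees, less where a joint would pass 70% of its speed; a pose out of reach is approached as far as the arm can. A call with a gripper value outside its range is refused whole. The fingers move at their own pace and stop on an object; "grip_force" is the grip in N (left out, the last holds). Time passes only in rows, so rows that repeat a pose let the fingers close. It gives the time, the measured TCP pose, the force, the opening and the grip force at its end, in the units of the state.
- r.get_obs(): the state, without advancing time (a new reading comes with each control period).
- r.grab_frame(name): name is "scene" or "top"; returns a dict with "image" (480x640x3 uint8, red, green, blue), "depth" (480x640 float32, m along the optical axis (not along the pixel's ray), 0 where there is no reading), "mtx" (3x3 intrinsics, pixels), "rvec" (rotation vector, rad) and "tvec" (3), from world to camera coordinates, as OpenCV has them. Camera axes: x right, y down, z forward; pixel columns grow to the right and rows downward; lengths in m; the calibration is good to about 2 mm. A picture is of the moment at which its call begins.
- r.hand_in(): hands the job in; it is judged then, once.
The state is a dict: "clock": time; "joints": joint angles; "qvel": joint speeds; "tau": joint torques, N m; "tcp_pos": TCP position; "orientation": TCP orientation; "contact_force": force on the tool from outside, world axes, zero at the start; "moment": the same for the moment, N m; "grip_width": finger opening in m; "gripper_force": force on a finger pad.
Only numpy, scipy, OpenCV 4.12 (cv2) and the standard library are available. Lean on these libraries where they do the work, as an engineer would, in place of code of your own. Each camera call takes 0.05 s, during which the arm holds its last target. There are 200 camera calls.

## Working session

There is one attempt and no reset: what is moved stays moved. The work goes in short steps, Python scripts to look and compute and a tool call to move; the robot and the scene stay as the last step left them, time stands still between calls to the robot, and variables do not carry over. Pictures are saved under pics/ and viewed, at most 12 in all, crops included, and the job is handed in when it is done.

Besides the shell and the picture viewer there is one more tool, called by a JSON object that holds its "fn" and its "kwargs", one argument or row to a line. step_arm: Moves the arm, as the interface text tells. Its arguments: {"type":"object","properties":{"moves":{"type":"array","items":{"type":"array","items":{"type":"number"}}},"grip_force":{"type":"number"}},"required":["moves"]}

```bash
mkdir -p pics; ls; cat > h.py <<'E'
import numpy as np, cv2
from bench import r
def grab(n):
    f=r.grab_frame(n); f['R']=cv2.Rodrigues(np.array(f['rvec'],float))[0]; f['t']=np.array(f['tvec'],float).ravel(); f['K']=np.array(f['mtx'],float)
    return f
def ray(f,px,z):
    "pixels onto plane z"
    p=np.atleast_2d(np.array(px,float)); d=np.c_[p,np.ones(len(p))]@np.linalg.inv(f['K']).T@f['R']
    c=-f['R'].T@f['t']
    return c+d*((z-c[2])/d[:,2])[:,None]
def cloud(f):
    v,u=np.mgrid[0:480,0:640]; d=f['depth']
    P=np.stack([u*d,v*d,d],-1)@np.linalg.inv(f['K']).T
    return (P-f['t'])@f['R']
def proj(f,P):
    return cv2.projectPoints(np.atleast_2d(np.array(P,float)),np.array(f['rvec'],float),f['t'],f['K'],None)[0][:,0]
def save(f,n): cv2.imwrite('pics/'+n+'.png',f['image'][:,:,::-1])
E
python3 - <<'E'
from h import *
for n in('scene','top'):
    f=grab(n); save(f,n+'0'); print(n,-f['R'].T@f['t'])
    np.savez(n+'0.npz',**f)
print(r.get_obs())
E
```

```text
pics
scene [0.86040165 0.40299206 0.85903473]
top [ 0.40587708 -0.01548695  1.206694  ]
{'clock': 0.1, 'joints': array([-1.39908177,  0.47772295,  0.02235484,  1.55635668, -0.01149257,
        1.10928651, -0.08309259]), 'qvel': array([-0.00054981, -0.00117035,  0.00126888, -0.00279959,  0.00089484,
        0.00025534, -0.00069443]), 'tau': array([ 4.23722799e-03, -5.97761822e+01,  1.61374949e+00, -2.81954151e+01,
        1.28315753e-02,  5.07014774e-03,  3.34112633e-05]), 'tcp_pos': array([0.18629264, 0.64822917, 0.23041774]), 'orientation': array([-4.38054445e-01, -3.11080220e+00,  2.57944635e-03]), 'contact_force': array([-0.483936  ,  0.93725428, -0.16361666]), 'moment': array([ 0.0047636 , -0.02944441,  0.00350677]), 'gripper_force': 0.0, 'grip_width': 0.08559144313086024}
```

View pics/scene0.png

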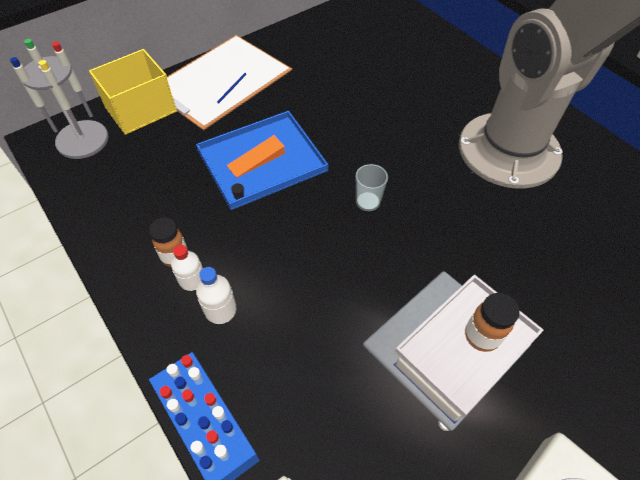

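View pics/top0.png

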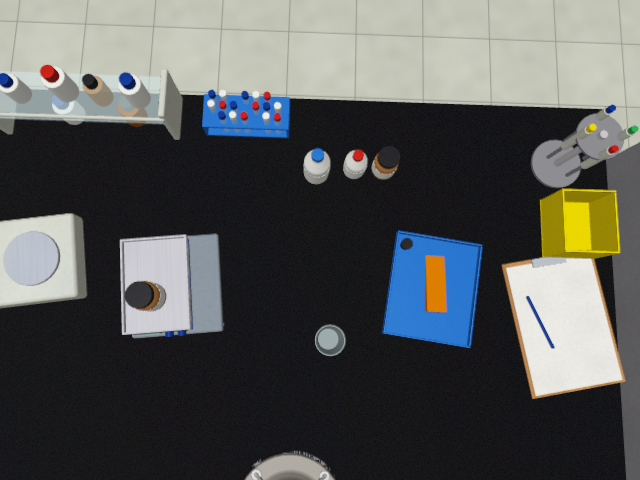

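The scene view shows the orange wedge at about (258,155) in the blue tray and the shaker at about (455,350). In the top view the wedge is at (436,284), with its long axis nearly vertical. The exposed base plate strip runs along x≈190-222, so the short foot's corner is near (219,235).

```bash
python3 - <<'E'
from h import *
for n in('top','scene'):
    f=dict(np.load(n+'0.npz')); C=cloud(f); hsv=cv2.cvtColor(f['image'],cv2.COLOR_RGB2HSV)
    ok=f['depth']>0
    m=(hsv[...,0]>5)&(hsv[...,0]<20)&(hsv[...,1]>200)&(hsv[...,2]>150)
    if n=='top': m[:,:400]=0
    else: m[:,:200]=0;m[:,320:]=0;m[220:]=0
    m=cv2.morphologyEx(m.astype(np.uint8),cv2.MORPH_OPEN,np.ones((3,3)))
    v,u=np.nonzero(m); print(n,'wedge px',len(v)); 
    rect=cv2.minAreaRect(np.c_[u,v].astype(np.float32)); b=cv2.boxPoints(rect); print('box px',b.tolist())
    for z in(.004,.018,.029): print(z,ray(f,b,z).round(4).tolist())
    P=C[(m>0)&ok]; print('cloud mean',P.mean(0),P.min(0),P.max(0))
    # plane fit top
    # base plate: height 44
    pl=ok&(abs(C[...,2]-.044)<.006)&(C[...,1]>.1)&(hsv[...,1]<110)
    pl=cv2.morphologyEx(pl.astype(np.uint8),cv2.MORPH_OPEN,np.ones((5,5)))
    k,l,s,_=cv2.connectedComponentsWithStats(pl)
    i=1+np.argmax(s[1:,4]); v,u=np.nonzero(l==i); rect=cv2.minAreaRect(np.c_[u,v].astype(np.float32))
    Q=ray(f,np.c_[u,v],.044); rr=cv2.minAreaRect((Q[:,:2]*1000).astype(np.float32)); print('plate',s[i],rr,cv2.boxPoints(rr).tolist(),'z',np.median(C[l==i][:,2]))
    # blue tray
    m=(hsv[...,0]>100)&(hsv[...,0]<120)&(hsv[...,1]>150)&(C[...,1]<.0)&(C[...,2]<.06)&ok&(C[...,0]<.75)
    k,l,s,_=cv2.connectedComponentsWithStats(m.astype(np.uint8)); i=1+np.argmax(s[1:,4]); v,u=np.nonzero(l==i)
    rr=cv2.minAreaRect((C[v,u][:,:2]*1000).astype(np.float32)); print('tray',s[i],rr)
    h=ok&(C[...,2]>.05)&(C[...,0]>.2)&(C[...,0]<.8)&(abs(C[...,1])<.5)
    k,l,s,_=cv2.connectedComponentsWithStats(h.astype(np.uint8))
    for i in range(1,k):
        if s[i,4]>100: A=C[l==i]; print('obj',s[i,:4],A.mean(0).round(3),A.min(0).round(3),A.max(0).round(3))
E
```

```text
top wedge px 1019
box px [[426.0, 256.0], [445.0, 256.0], [445.0, 311.0], [426.0, 311.0]]
0.004 [[0.5654, -0.3044, 0.004], [0.5668, -0.3493, 0.004], [0.4384, -0.3478, 0.004], [0.4372, -0.3036, 0.004]]
0.018 [[0.5635, -0.301, 0.018], [0.5649, -0.3455, 0.018], [0.4381, -0.344, 0.018], [0.4368, -0.3003, 0.018]]
0.029 [[0.5621, -0.2984, 0.029], [0.5635, -0.3424, 0.029], [0.4378, -0.3409, 0.029], [0.4365, -0.2977, 0.029]]
cloud mean [ 0.49992919 -0.32192167  0.01715939] [ 0.43749847 -0.34442881  0.00202664] [ 0.56545892 -0.29956136  0.03281996]
plate [ 189  234   34   99 2680] ((484.9284362792969, 201.63824462890625), (218.27919006347656, 65.52986907958984), 6.343008995056152) [[372.83709716796875, 222.1448211669922], [380.07684326171875, 157.01609802246094], [597.019775390625, 181.1316680908203], [589.780029296875, 246.26039123535156]] z 0.0427429729014909
tray [ 382  230  101  118 8067] ((492.18621826171875, -321.3708190917969), (211.51927185058594, 247.6393280029297), 82.0176010131836)
obj [373 146  27  29] [ 0.768 -0.196  0.089] [ 0.746 -0.226  0.05 ] [ 0.8   -0.171  0.106]
obj [303 1
[... 320 characters left out ...]
81 0.376 0.2  ]
obj [315 325  30  31] [ 0.365 -0.081  0.075] [ 0.336 -0.109  0.05 ] [ 0.4   -0.046  0.089]
scene wedge px 0
box px [[0.0, 0.0], [0.0, 0.0], [0.0, 0.0], [0.0, 0.0]]
0.004 [[0.7764, -1.3271, 0.004], [0.7764, -1.3271, 0.004], [0.7764, -1.3271, 0.004], [0.7764, -1.3271, 0.004]]
0.018 [[0.7778, -1.2987, 0.018], [0.7778, -1.2987, 0.018], [0.7778, -1.2987, 0.018], [0.7778, -1.2987, 0.018]]
0.029 [[0.7788, -1.2765, 0.029], [0.7788, -1.2765, 0.029], [0.7788, -1.2765, 0.029], [0.7788, -1.2765, 0.029]]<stdin>:12: RuntimeWarning: Mean of empty slice.
  ret = um.true_divide(
Traceback (most recent call last):
ValueError: zero-size array to reduction operation minimum which has no identity
```

```bash
python3 - <<'E'
from h import *
def fit(p):
    vx,vy,x,y=cv2.fitLine((p*1000).astype(np.float32),cv2.DIST_HUBER,0,.01,.01).ravel(); 
    return np.array([x,y]),np.degrees(np.arctan2(vy,vx))
f=dict(np.load('top0.npz')); g=f['image'].astype(int)
# plate right edge: rows 245..320 ; last col brighter than 70
gray=cv2.cvtColor(f['image'],cv2.COLOR_RGB2GRAY).astype(float)
def edge(line,a,b):
    s=line[a:b]; d=np.abs(np.diff(s)); i=d.argmax(); w=d[max(i-2,0):i+3]; return a+max(i-2,0)+(w*np.arange(len(w))).sum()/w.sum()+.5
e=np.array([[edge(gray[v],205,232),v] for v in range(242,325)]); Q=ray(f,e,.044); print('-y edge',fit(Q[:,:2]))
e2=np.array([[u,edge(gray[:,u],225,245)] for u in range(195,214)]); Q2=ray(f,e2,.044); print('+x edge',fit(Q2[:,:2]))
e3=np.array([[u,edge(gray[:,u],322,342)] for u in range(198,216)]); Q3=ray(f,e3,.044); print('-x edge',fit(Q3[:,:2]))
# wedge edges using saturation orange mask
hsv=cv2.cvtColor(f['image'],cv2.COLOR_RGB2HSV); o=g[...,0]-g[...,2].astype(float)
L=np.array([[edge(o[v],418,436),v] for v in range(262,306)]); Rr=np.array([[edge(o[v],436,454),v] for v in range(262,306)])
h=lambda v:.004+.003+.022*(v-256)/56
for nm,E in(('L',L),('R',Rr)):
    q=np.array([ray(f,p,h(p[1]))[0] for p in E]); print('wedge',nm,fit(q[:,:2]))
T=np.array([[u,edge(o[:,u],245,268)] for u in range(429,443)]); B=np.array([[u,edge(o[:,u],300,322)] for u in range(429,443)])
print('thin',fit(ray(f,T,.007)[:,:2]),'thick',fit(ray(f,B,.029)[:,:2]))
# scene
f=dict(np.load('scene0.npz')); hsv=cv2.cvtColor(f['image'],cv2.COLOR_RGB2HSV)
print(f['image'][155,260],hsv[155,260])
m=((hsv[...,0]<22)&(hsv[...,1]>170)&(hsv[...,2]>120)).astype(np.uint8); m[:,:215]=0;m[:,300:]=0;m[200:]=0;m[:120]=0
c=max(cv2.findContours(m,0,2)[0],key=cv2.contourArea); print(cv2.approxPolyDP(c,3,True)[:,0].tolist())
E
```

```text
-y edge (array([487.43884, 168.72679], dtype=float32), np.float32(6.086086))
+x edge (array([593.72754, 213.47437], dtype=float32), np.float32(-83.79116))
-x edge (array([376.59375, 192.01474], dtype=float32), np.float32(-83.83318))
wedge L (array([ 500.4302 , -298.48325], dtype=float32), np.float32(-2.6913536))
wedge R (array([ 501.21255, -344.7763 ], dtype=float32), np.float32(-0.8805239))
thin (array([ 566.4795 , -326.10336], dtype=float32), np.float32(88.65453)) thick (array([ 435.9308, -319.9542], dtype=float32), np.float32(88.53348))
[244 142  61] [ 13 191 244]
[[283, 146], [273, 136], [228, 166], [237, 176], [283, 153]]
```

```bash
python3 - <<'E'
import cv2
i=cv2.imread('pics/scene0.png'); a=cv2.resize(i[260:440,350:550],None,fx=4,fy=3.3); a=cv2.resize(i[260:440,350:550],(640,576),interpolation=cv2.INTER_CUBIC); cv2.imwrite('pics/crop1.png',a)
E
```

```text
(no output)
```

View pics/crop1.png

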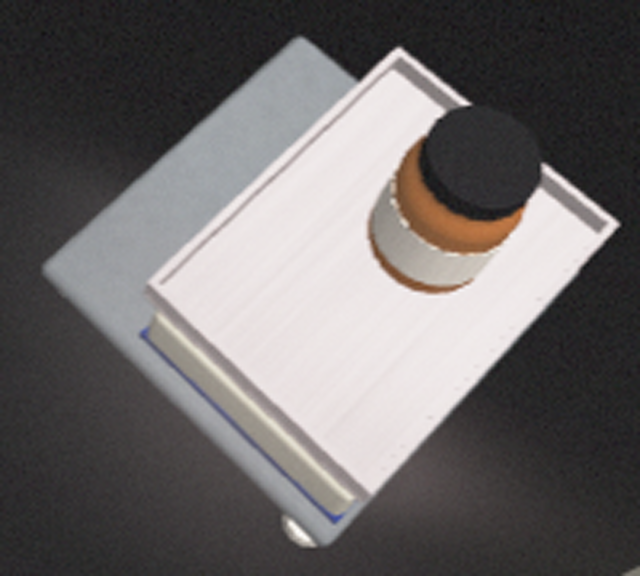

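The crop confirms that the plate's far tray-side corner is at the left, (45,268) in the crop. The shaker's yaw is about 6.1°. The foot comes out near (0.582, 0.194), and the wedge near (0.501, -0.322) with a yaw of about -1.7°.

```bash
cat >> h.py <<'E'
from scipy.spatial.transform import Rotation as Ro
def go(x,y,z,yaw):
    "tool-down target (tool x yaw in deg): shift mm and turn in the tool frame"
    o=r.get_obs(); A=Ro.from_rotvec(o['orientation'])
    a=np.radians(yaw); c,s=np.cos(a),np.sin(a)
    T=Ro.from_matrix(np.array([[c,s,0],[s,-c,0],[0,0,-1]]))
    print((1000*A.inv().apply(np.array([x,y,z])-o['tcp_pos'])).round(1),(A.inv()*T).as_rotvec().round(3))
E
python3 -c "
from h import *
go(.186,.648,.29,163.9);go(.5,.40,.29,163.9)"
```

```text
[  0.2  -0.4 -59.6] [-0.002  0.     0.001]
[-370.1 -152.   -59.3] [-0.002  0.     0.001]
```

{"fn": "step_arm", "kwargs": {
  "moves": [
    [0,0,-60,0,0,0,85],
    [0,0,-60,0,0,0,85],
    [-370,-152,-60,0,0,0,85],
    [-370,-152,-60,0,0,0,85],
    [-370,-152,-60,0,0,0,85],
    [-370,-152,-60,0,0,0,85],
    [-370,-152,-60,0,0,0,85],
    [-370,-152,-60,0,0,0,85]
  ],
  "grip_force": 40
}}

```text
clock: 0.9
tcp_pos: [0.4229, 0.461, 0.2913]
orientation: [0.438, 3.111, 0.0]
contact_force: [0.7, -0.0, 0.1]
grip_width: 0.0851
gripper_force: 0.0
```

```bash
python3 -c "
from h import *
print(r.get_obs()['tcp_pos'],r.get_obs()['joints'])
go(.57,0,.29,178);go(.46,-.32,.2,178.3)"
```

```text
[0.42293792 0.46104966 0.29130583] [-1.02150773  0.34731994  0.12321228  1.615966   -0.04529474  1.1808902
  0.40276433]
[-268.6 -402.5    1.2] [ 0.     0.    -0.245]
[-251.2 -740.5   91.2] [ 0.    0.   -0.25]
```

{"fn": "step_arm", "kwargs": {
  "moves": [
    [-269,-402,0,0,0,-0.245,85],
    [-269,-402,0,0,0,-0.245,85],
    [-269,-402,0,0,0,-0.245,85],
    [-269,-402,0,0,0,-0.245,85],
    [-269,-402,0,0,0,-0.245,85],
    [-269,-402,0,0,0,-0.245,85],
    [-269,-402,0,0,0,-0.245,85],
    [-269,-402,0,0,0,-0.245,85]
  ]
}}

```text
clock: 1.7
tcp_pos: [0.5438, 0.0796, 0.2914]
orientation: [0.054, 3.141, 0.001]
contact_force: [0.7, 0.2, -0.7]
grip_width: 0.085
gripper_force: 0.0
```

```bash
python3 -c "
from h import *
print(r.get_obs()['tcp_pos'],r.get_obs()['joints'])
go(.459,-.321,.2,178.3)"
```

```text
[0.54382674 0.07961357 0.29142956] [-0.49716038  0.21564241  0.28289587  1.80078286 -0.06621398  1.13381345
  1.34367527]
[  70.9 -403.3   91.3] [ 0.     0.    -0.005]
```

{"fn": "step_arm", "kwargs": {
  "moves": [
    [71,-403,91,0,0,-0.005,85],
    [71,-403,91,0,0,-0.005,85],
    [71,-403,91,0,0,-0.005,85],
    [71,-403,91,0,0,-0.005,85],
    [71,-403,91,0,0,-0.005,85],
    [71,-403,91,0,0,-0.005,85],
    [71,-403,91,0,0,-0.005,85],
    [71,-403,91,0,0,-0.005,85]
  ]
}}

```text
clock: 2.5
tcp_pos: [0.4619, -0.302, 0.2041]
orientation: [0.046, 3.141, -0.0]
contact_force: [1.3, -0.8, 1.0]
grip_width: 0.085
gripper_force: 0.0
```

{"fn": "step_arm", "kwargs": {
  "moves": [
    [0,0,0,0,0,0,85],
    [0,0,0,0,0,0,85]
  ]
}}

```text
clock: 2.7
tcp_pos: [0.4616, -0.3014, 0.2041]
orientation: [-0.052, -3.14, -0.0]
contact_force: [-0.8, 0.3, 0.4]
grip_width: 0.0851
gripper_force: 0.0
```

```bash
python3 -c "
from h import *
print(r.get_obs()['tcp_pos'],r.get_obs()['joints'])
go(.459,-.321,.2,178.3);go(.459,-.321,.005,178.3)
f=grab('scene');save(f,'s2')"
```

```text
[ 0.4616235  -0.30143589  0.20405037] [ 0.07558557  0.32493877  0.48296404  1.90769079 -0.18241669  0.95273836
  2.18106548]
[  2.  -19.6   4.1] [ 0.    -0.001 -0.003]
[  1.8 -19.6 199.1] [ 0.    -0.001 -0.003]
```

View pics/s2.png

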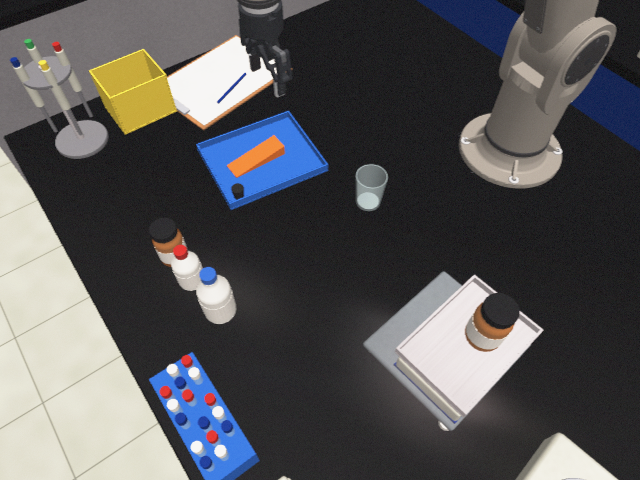

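The arm is above the tray and nothing has moved. Joint 7 would run out of range when placing, so I'll turn the gripper half round first. That gives the same grasp.

{"fn": "step_arm", "kwargs": {
  "moves": [
    [2,-20,4,0,0,0.14,85],
    [2,-20,4,0,0,0.28,85],
    [2,-20,4,0,0,0.42,85],
    [2,-20,4,0,0,0.56,85],
    [2,-20,4,0,0,0.7,85],
    [2,-20,4,0,0,0.84,85],
    [2,-20,4,0,0,0.98,85],
    [2,-20,4,0,0,1.12,85]
  ]
}}

```text
clock: 3.55
tcp_pos: [0.4613, -0.3179, 0.2006]
orientation: [1.711, 2.635, 0.002]
contact_force: [0.6, 0.3, -0.2]
grip_width: 0.0847
gripper_force: 0.0
```

{"fn": "step_arm", "kwargs": {
  "moves": [
    [0,0,0,0,0,0.14,85],
    [0,0,0,0,0,0.28,85],
    [0,0,0,0,0,0.42,85],
    [0,0,0,0,0,0.56,85],
    [0,0,0,0,0,0.7,85],
    [0,0,0,0,0,0.84,85],
    [0,0,0,0,0,0.98,85],
    [0,0,0,0,0,1.12,85]
  ]
}}

```text
clock: 4.35
tcp_pos: [0.4614, -0.3178, 0.2004]
orientation: [-2.848, -1.324, -0.002]
contact_force: [0.4, -0.9, -0.0]
grip_width: 0.085
gripper_force: 0.0
```

{"fn": "step_arm", "kwargs": {
  "moves": [
    [0,0,0,0,0,0.14,85],
    [0,0,0,0,0,0.28,85],
    [0,0,0,0,0,0.42,85],
    [0,0,0,0,0,0.56,85],
    [0,0,0,0,0,0.7,85],
    [0,0,0,0,0,0.84,85],
    [0,0,0,0,0,0.9,85],
    [0,0,0,0,0,0.9,85]
  ]
}}

```text
clock: 5.15
tcp_pos: [0.4612, -0.3181, 0.2]
orientation: [-3.14, 0.039, 0.001]
contact_force: [-0.5, 0.2, -0.0]
grip_width: 0.0851
gripper_force: 0.0
```

```bash
python3 -c "
from h import *
print(r.get_obs()['tcp_pos'],r.get_obs()['joints'],r.get_obs()['contact_force'])
go(.459,-.321,.04,-1.7);go(.459,-.321,.005,-1.7)"
```

```text
[ 0.46118789 -0.31814214  0.20000231] [-0.36970157  0.65135139  1.26165645  1.9156894  -0.69981963  1.11367218
 -0.42005134] [-0.50416543  0.20927175 -0.04063791]
[ -2.1   3.1 160. ] [-0.001  0.     0.005]
[ -2.    3.1 195. ] [-0.001  0.     0.005]
```

{"fn": "step_arm", "kwargs": {
  "moves": [
    [-2,3,50,0,0,0.005,85],
    [-2,3,100,0,0,0.005,85],
    [-2,3,140,0,0,0.005,85],
    [-2,3,165,0,0,0.005,85],
    [-2,3,180,0,0,0.005,85],
    [-2,3,190,0,0,0.005,85],
    [-2,3,195,0,0,0.005,85],
    [-2,3,195,0,0,0.005,85]
  ]
}}

```text
clock: 5.95
tcp_pos: [0.4583, -0.3232, 0.0058]
orientation: [3.141, -0.051, 0.001]
contact_force: [0.4, -0.3, 0.3]
grip_width: 0.0851
gripper_force: 0.0
```

```bash
python3 -c "
from h import *
print(r.get_obs()['tcp_pos'],r.get_obs()['joints'],r.get_obs()['contact_force'])
f=grab('scene')
cv2.imwrite('pics/s3.png',cv2.resize(f['image'][60:240,160:400,::-1],(800,600),interpolation=cv2.INTER_CUBIC))"
```

```text
[ 0.45834819 -0.32322315  0.00582269] [-0.15497891  0.85889041  0.93041032  2.02354439 -1.00123135  0.80544229
 -0.21426105] [ 0.37296432 -0.27595304  0.30279242]
```

View pics/s3.png

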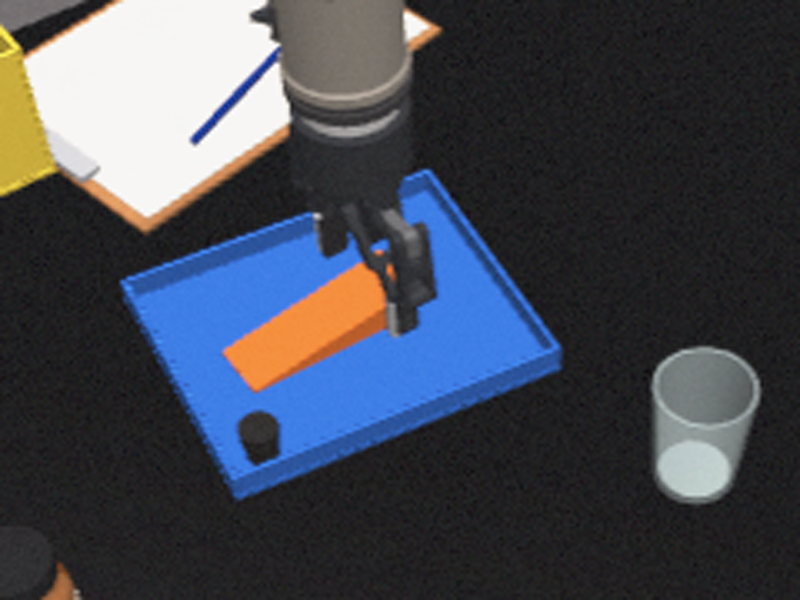

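The fingers straddle the thick end, with pads at about (330,235) and (405,310) in the crop. Now I'll close and lift.

{"fn": "step_arm", "kwargs": {
  "moves": [
    [0,0,0,0,0,0,60],
    [0,0,0,0,0,0,48],
    [0,0,0,0,0,0,40],
    [0,0,0,0,0,0,38],
    [0,0,0,0,0,0,38],
    [0,0,0,0,0,0,38],
    [0,0,0,0,0,0,38],
    [0,0,0,0,0,0,38]
  ],
  "grip_force": 40
}}

```text
clock: 6.8
tcp_pos: [0.4582, -0.3233, 0.0062]
orientation: [-3.141, 0.052, -0.002]
contact_force: [-0.8, 2.0, 5.5]
grip_width: 0.0433
gripper_force: 40.3
```

{"fn": "step_arm", "kwargs": {
  "moves": [
    [0,0,-5,0,0,0,38],
    [0,0,-15,0,0,0,38],
    [0,0,-30,0,0,0,38],
    [0,0,-60,0,0,0,38],
    [0,0,-100,0,0,0,38],
    [0,0,-140,0,0,0,38],
    [0,0,-140,0,0,0,38],
    [0,0,-140,0,0,0,38]
  ]
}}

```text
clock: 7.6
tcp_pos: [0.4582, -0.3233, 0.1467]
orientation: [3.141, -0.052, 0.003]
contact_force: [0.0, -0.8, -1.8]
grip_width: 0.0435
gripper_force: 40.7
```

```bash
python3 -c "
from h import *
print(r.get_obs()['tcp_pos'],r.get_obs()['joints'],r.get_obs()['contact_force'])
ux=np.array([.9943,.1068]);uy=np.array([-.1068,.9943]);foot=np.array([.5817,.1939])
p=foot-.16*uy;print(p)
go(.54,-.14,.15,48);go(p[0],p[1],.15,96.1)
f=grab('scene')
cv2.imwrite('pics/s4.png',cv2.resize(f['image'][20:200,160:400,::-1],(800,600),interpolation=cv2.INTER_CUBIC))"
```

```text
[ 0.45824462 -0.32330553  0.14674594] [-0.30424665  0.69852682  1.1727308   1.96190334 -0.77091936  1.01999827
 -0.37055102] [ 0.0090996  -0.82874525 -1.77260972]
[0.598788 0.034812]
[  75.6 -185.9   -3.2] [ 0.001 -0.002 -0.871]
[ 128.6 -362.6   -3.1] [ 2.00e-03 -1.00e-03 -1.71e+00]
```

View pics/s4.png

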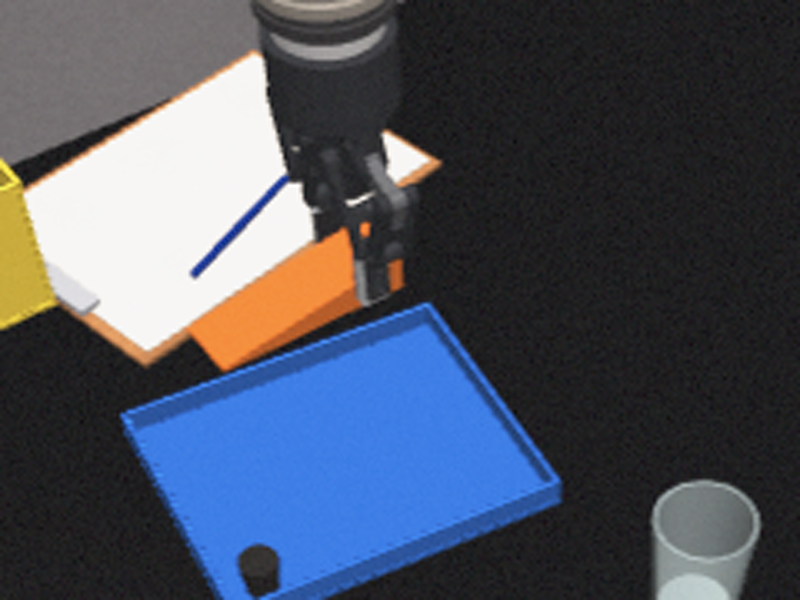

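The wedge is held level and clear of the tray. I'll swing it over to the shaker.

{"fn": "step_arm", "kwargs": {
  "moves": [
    [12,-30,-3,0,0,-0.13,38],
    [24,-60,-3,0,0,-0.26,38],
    [36,-90,-3,0,0,-0.39,38],
    [48,-120,-3,0,0,-0.52,38],
    [60,-150,-3,0,0,-0.65,38],
    [70,-175,-3,0,0,-0.78,38],
    [76,-186,-3,0,0,-0.87,38],
    [76,-186,-3,0,0,-0.87,38]
  ]
}}

```text
clock: 8.45
tcp_pos: [0.5402, -0.1372, 0.1472]
orientation: [-2.866, -1.282, 0.002]
contact_force: [-0.2, -0.9, -1.4]
grip_width: 0.0434
gripper_force: 40.8
```

```bash
python3 -c "
from h import *
print(r.get_obs()['tcp_pos'],r.get_obs()['joints'])
go(.599,.0348,.15,96.1)"
```

```text
[ 0.54022749 -0.13720572  0.14724807] [-0.59038308  0.58177511  1.00194151  1.96260056 -0.6121217   0.93889217
 -0.0076963 ]
[167.4 -70.8  -2.6] [-0.002 -0.001 -0.836]
```

{"fn": "step_arm", "kwargs": {
  "moves": [
    [25,-10,-3,0,0,-0.13,38],
    [50,-20,-3,0,0,-0.26,38],
    [80,-32,-3,0,0,-0.39,38],
    [110,-46,-3,0,0,-0.52,38],
    [140,-60,-3,0,0,-0.65,38],
    [160,-68,-3,0,0,-0.78,38],
    [167,-71,-3,0,0,-0.836,38],
    [167,-71,-3,0,0,-0.836,38]
  ]
}}

```text
clock: 9.25
tcp_pos: [0.5986, 0.0319, 0.1505]
orientation: [-2.106, -2.33, 0.002]
contact_force: [-0.1, 0.3, -1.8]
grip_width: 0.0432
gripper_force: 40.7
```

{"fn": "step_arm", "kwargs": {
  "moves": [
    [0,0,0,0,0,0,38]
  ]
}}

```text
clock: 9.35
tcp_pos: [0.5983, 0.0299, 0.1509]
orientation: [-2.111, -2.326, 0.003]
contact_force: [-0.6, -0.1, -1.0]
grip_width: 0.0433
gripper_force: 40.7
```

```bash
cat >> h.py <<'E'
def wedge(z0=0.,zf=None):
    "wedge outline from depth in both views: points of orange"
    for n in('top','scene'):
        f=grab(n); C=cloud(f); h=cv2.cvtColor(f['image'],cv2.COLOR_RGB2HSV)
        m=(h[...,0]>4)&(h[...,0]<20)&(h[...,1]>150)&(h[...,2]>110)&(f['depth']>0)&(abs(C[...,0]-.59)<.12)&(abs(C[...,1]-.08)<.14)&(C[...,2]<.25)
        P=C[m]
        if len(P)<50: print(n,'few');continue
        uy=np.array([-.1068,.9943]);ux=np.array([.9943,.1068]); q=(P[:,:2]-[.5817,.1939]); a=q@ux*1000;b=q@uy*1000
        rr=cv2.minAreaRect(np.c_[a,b].astype(np.float32))
        pz=np.polyfit(b,P[:,2]*1000,1)
        print(n,m.sum(),'rel foot: x %.1f..%.1f y %.1f..%.1f'%(*np.percentile(a,[2,98]),*np.percentile(b,[1,99])),rr,'z fit',pz)
E
python3 -c "
from h import *
print(r.get_obs()['tcp_pos'],r.get_obs()['joints'],r.get_obs()['contact_force'])
wedge()
go(.599,.0348,.006,96.1)
f=grab('scene')
cv2.imwrite('pics/s5.png',cv2.resize(f['image'][200:440,250:570,::-1],(800,600),interpolation=cv2.INTER_CUBIC))"
```

```text
[0.59831084 0.02989449 0.15087738] [-0.71881921  0.55188308  0.77843313  1.85490676 -0.47502831  0.93211023
  0.37477899] [-0.63084248 -0.10715004 -1.02961537]
top few
scene 1921 rel foot: x -93.8..20.2 y -179.7..-58.7 ((-46.82068634033203, -134.0736846923828), (183.98646545410156, 112.9752197265625), 27.20148468017578) z fit [-2.51212864e-02  1.54325068e+02]
[  5.    1.1 145.2] [-0.001  0.001 -0.009]
```

View pics/s5.png

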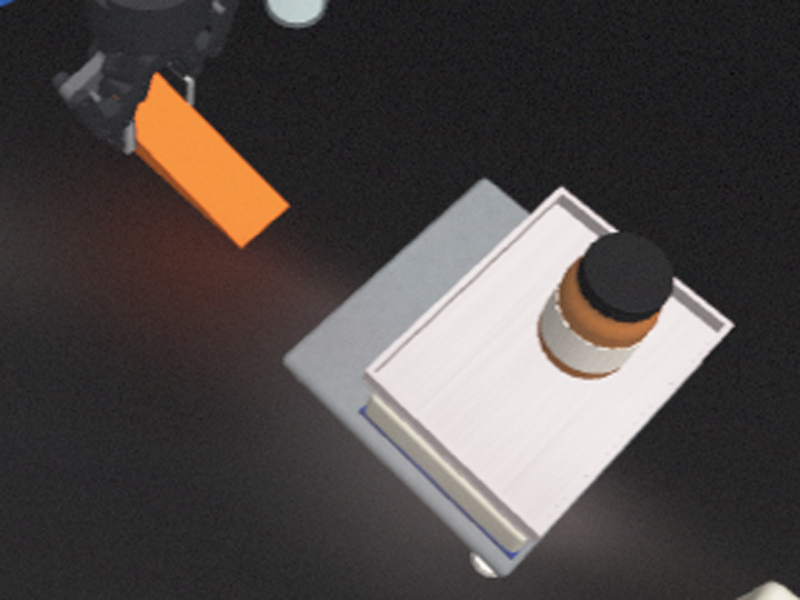

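The wedge is held level with its tip, at (265,225) in the crop, pointing at the plate corner. Lowering now.

{"fn": "step_arm", "kwargs": {
  "moves": [
    [5,1,50,0,0,-0.009,38],
    [5,1,95,0,0,-0.009,38],
    [5,1,125,0,0,-0.009,38],
    [5,1,138,0,0,-0.009,38],
    [5,1,144,0,0,-0.009,38],
    [5,1,146,0,0,-0.009,38],
    [5,1,147,0,0,-0.009,38],
    [5,1,147,0,0,-0.009,38]
  ]
}}

```text
clock: 10.3
tcp_pos: [0.6006, 0.0368, 0.0058]
orientation: [2.094, 2.34, 0.003]
contact_force: [0.9, -0.2, -0.1]
grip_width: 0.0433
gripper_force: 40.8
```

```bash
python3 -c "
from h import *
print(r.get_obs()['tcp_pos'],r.get_obs()['joints'],r.get_obs()['contact_force'])
f=grab('top');C=cloud(f);h=cv2.cvtColor(f['image'],cv2.COLOR_RGB2HSV)
m=((h[...,0]>4)&(h[...,0]<20)&(h[...,1]>200)&(h[...,2]>150)).astype(np.uint8); m[:,:215]=0; m[:,380:]=0; m[:215]=0;m[330:]=0
print(m.sum()); c=max(cv2.findContours(m,0,2)[0],key=cv2.contourArea); print(cv2.boundingRect(c))
Q=ray(f,c[:,0],.008)[:,:2]-[.5817,.1939]; a=Q@[.9943,.1068]*1000;b=Q@[-.1068,.9943]*1000
print(cv2.minAreaRect(np.c_[a,b].astype(np.float32)),a.min(),a.max(),b.min(),b.max())
go(.599,.0348,.002,96.1)"
```

```text
[0.60060217 0.03683192 0.00575204] [-0.59959295  0.74304271  0.60098389  1.91372067 -0.64938877  0.68520597
  0.5093205 ] [ 0.93317928 -0.20323996 -0.11597874]
10
(290, 240, 3, 4)
((-11.768281936645508, -179.81944274902344), (4.679540634155273, 7.1122307777404785), 85.84966278076172) -15.484409674467113 -8.221431670717182 -182.23843602550065 -177.23223659796417
[-1.9 -1.7  3.6] [ 0.002 -0.     0.004]
```

{"fn": "step_arm", "kwargs": {
  "moves": [
    [0,-1.7,1,0,0,0.004,38],
    [0,-1.7,2,0,0,0.004,38],
    [0,-1.7,2.5,0,0,0.004,38],
    [0,-1.7,2.5,0,0,0.004,38]
  ]
}}

```text
clock: 10.75
tcp_pos: [0.5979, 0.0367, 0.0023]
orientation: [-2.099, -2.337, -0.0]
contact_force: [-1.3, 1.7, 3.7]
grip_width: 0.0428
gripper_force: 41.3
```

```bash
python3 -c "
from h import *
o=r.get_obs();print(o['tcp_pos'],o['contact_force'],o['moment'])
f=grab('scene');h=cv2.cvtColor(f['image'],cv2.COLOR_RGB2HSV)
m=((h[...,0]>4)&(h[...,0]<20)&(h[...,1]>170)&(h[...,2]>140)).astype(np.uint8); m[:,:250]=0; m[:,430:]=0; m[:200]=0;m[400:]=0
c=max(cv2.findContours(m,0,2)[0],key=cv2.contourArea); p=cv2.approxPolyDP(c,2.5,True)[:,0]
for z in(.003,.0,.0215):
  Q=ray(f,p,z)[:,:2]-[.5817,.1939]
  print(z,[(q.tolist(),round(x@[.9943,.1068]*1000,1),round(x@[-.1068,.9943]*1000,1)) for q,x in zip(p,Q)])
# plate corner check in scene
print(proj(f,[.5817+.015*.9943+.015*.1068,.1939+.015*.1068-.015*.9943,.044]))
cv2.imwrite('pics/s6.png',cv2.resize(f['image'][230:430,290:530,::-1],(800,600)[::1],interpolation=cv2.INTER_CUBIC))"
```

```text
[0.59786919 0.03672591 0.00227911] [-1.30756385  1.68479192  3.70905577] [0.1058362  0.48374832 0.00989829]
0.003 [([316, 278], np.float64(-28.6), np.float64(-178.7)), ([308, 291], np.float64(2.3), np.float64(-167.7)), ([309, 303], np.float64(18.2), np.float64(-147.1)), ([346, 337], np.float64(14.2), np.float64(-49.7)), ([360, 322], np.float64(-26.1), np.float64(-53.6))]
0.0 [([316, 278], np.float64(-29.8), np.float64(-179.9)), ([308, 291], np.float64(1.3), np.float64(-168.9)), ([309, 303], np.float64(17.2), np.float64(-148.2)), ([346, 337], np.float64(13.2), np.float64(-50.5)), ([360, 322], np.float64(-27.3), np.float64(-54.5))]
0.0215 [([316, 278], np.float64(-21.6), np.float64(-171.0)), ([308, 291], np.float64(8.8), np.float64(-160.2)), ([309, 303], np.float64(24.3), np.float64(-140.1)), ([346, 337], np.float64(20.3), np.float64(-44.8)), ([360, 322], np.float64(-19.1), np.float64(-48.6))]
[[360.83709309 341.86802419]]
```

View pics/s6.png

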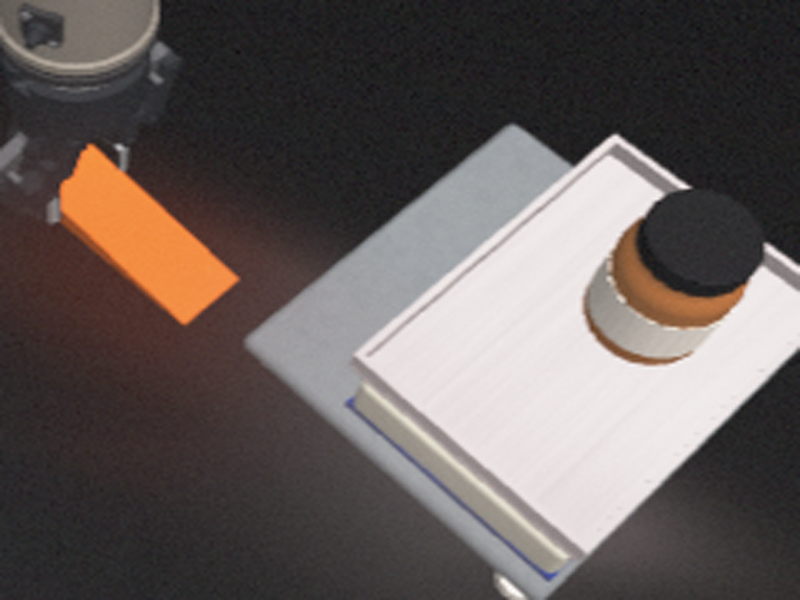

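```bash
python3 -c "
from h import *
f=dict(np.load('scene0.npz')); 
gray=cv2.cvtColor(f['image'],cv2.COLOR_RGB2GRAY).astype(float)
m=((gray>75)).astype(np.uint8); m[:,:355]=0;m[:,560:]=0;m[:265]=0
c=max(cv2.findContours(m,0,2)[0],key=cv2.contourArea)[:,0].astype(float)
Q=ray(f,c,.044)[:,:2]-[.5817,.1939]; a=Q@[.9943,.1068]*1000;b=Q@[-.1068,.9943]*1000
s=(c[:,0]<436)&(c[:,1]<340)&(c[:,1]>282); print('-y edge: b(expect -15)',np.median(b[s]),np.polyfit(a[s],b[s],1))
s=(c[:,0]<440)&(c[:,1]>350)&(c[:,0]>366); print('+x edge a (expect 15) top/lower',np.median(a[s]),np.polyfit(b[s],a[s],1))
"
```

```text
-y edge: b(expect -15) -12.17072365715978 [-3.56866575e-03 -1.23381353e+01]
+x edge a (expect 15) top/lower 18.685288452382434 [ 0.01821548 17.87164893]
```

{"fn": "step_arm", "kwargs": {
  "moves": [
    [0,0,-0.8,0,0,0,38],
    [10,2.5,-0.8,0,0,0.025,38],
    [20,2.5,-0.8,0,0,0.025,38],
    [28,2.5,-0.8,0,0,0.025,38],
    [34,2.5,-0.8,0,0,0.025,38],
    [36,2.5,-0.8,0,0,0.025,38],
    [36,2.5,-0.8,0,0,0.025,38]
  ]
}}

```text
clock: 11.5
tcp_pos: [0.5965, 0.0731, 0.0027]
orientation: [-2.128, -2.312, 0.0]
contact_force: [-0.9, -0.1, -1.2]
grip_width: 0.0434
gripper_force: 40.9
```

```bash
python3 -c "
from h import *
o=r.get_obs();print(o['tcp_pos'],o['contact_force'],o['joints'])
f=grab('scene');np.savez('s7.npz',**f)
cv2.imwrite('pics/s7.png',cv2.resize(f['image'][260:380,310:470,::-1],(800,600)[::1],interpolation=cv2.INTER_CUBIC))"
```

```text
[0.59647479 0.07306287 0.00272927] [-0.8779487  -0.05252084 -1.24123907] [-0.6654672   0.75125975  0.60868001  1.91475376 -0.66352856  0.68628012
  0.43241193]
```

View pics/s7.png

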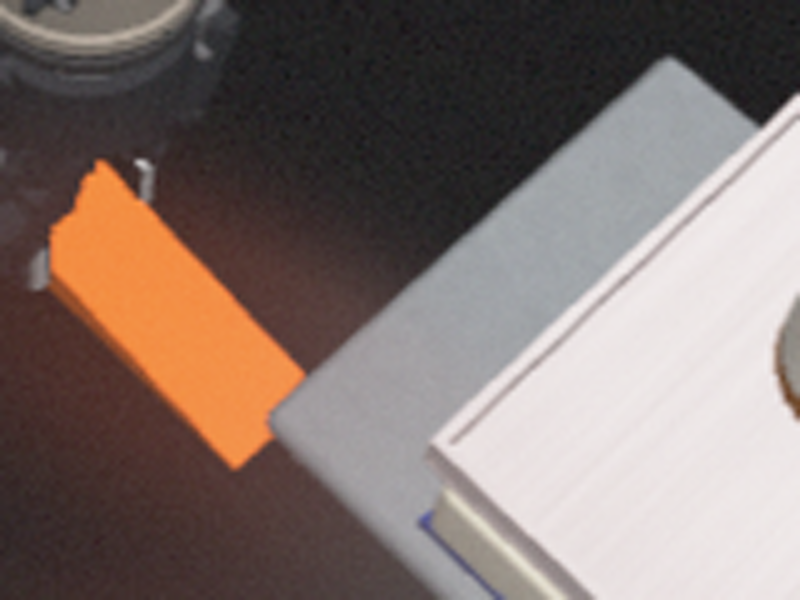

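```bash
python3 -c "
from h import *
f=dict(np.load('s7.npz'))
for n,(u,v),z in [('tipL',(237,468),.003),('backL top',(50,258),.0215),('backR top',(103,162),.0225),('edge cross R',(303,376),.004),('corner',(270,421),.044),('corner -y far',(668,57),.044)]:
  q=ray(f,[310+u/5,260+v/5],z)[0,:2]-[.5817,.1939]; print(n,q@[.9943,.1068]*1000,q@[-.1068,.9943]*1000)
"
```

```text
tipL 21.200874867215965 -13.009519499717959
backL top 20.981027175894923 -113.20277094750324
backR top -20.614444042240716 -128.86237255966145
edge cross R -21.494612178347413 -21.624551007441184
corner 13.981169473552386 -8.28073545242071
corner -y far -201.75576465297536 -9.888602706653248
```

In the scene view the wedge is centred on the foot line, with its side at a≈+21 and -21, and parallel to the shaker. I'll advance it in the grip to just short of any possible contact.

{"fn": "step_arm", "kwargs": {
  "moves": [
    [6,0.15,0,0,0,-0.005,38],
    [12,0.3,0,0,0,-0.01,38],
    [18,0.4,0,0,0,-0.01,38],
    [24,0.6,0,0,0,-0.01,38],
    [28,0.7,0,0,0,-0.01,38],
    [31,0.7,0,0,0,-0.01,38],
    [31,0.7,0,0,0,-0.01,38],
    [31,0.7,0,0,0,-0.01,38]
  ],
  "grip_force": 25
}}

```text
clock: 12.35
tcp_pos: [0.5947, 0.1035, 0.0028]
orientation: [2.117, 2.321, -0.0]
contact_force: [0.3, 0.5, -0.8]
grip_width: 0.0433
gripper_force: 40.8
```

```bash
python3 -c "
from h import *
o=r.get_obs();print(o['tcp_pos'],o['contact_force'],2*np.degrees(np.arctan2(o['orientation'][1],o['orientation'][0])))
q=o['tcp_pos'][:2]-[.5817,.1939]; print(q@[.9943,.1068]*1000,q@[-.1068,.9943]*1000)"
```

```text
[0.5947457  0.1034593  0.00279124] [ 0.34753258  0.49555847 -0.77886948] 95.26570563181392
3.312276622827874 -91.31847015147069
```

{"fn": "step_arm", "kwargs": {
  "moves": [
    [3,0,0,0,0,0,38],
    [4,0,0,0,0,0,38],
    [4,0,0,0,0,0,38]
  ]
}}

```text
clock: 12.65
tcp_pos: [0.5943, 0.1078, 0.0027]
orientation: [-2.117, -2.321, -0.0]
contact_force: [0.8, -0.7, -1.2]
grip_width: 0.0435
gripper_force: 40.8
```

{"fn": "step_arm", "kwargs": {
  "moves": [
    [3,0,0,0,0,0,38],
    [3,0,0,0,0,0,38],
    [3,0,0,0,0,0,38]
  ]
}}

```text
clock: 12.95
tcp_pos: [0.5941, 0.1107, 0.0028]
orientation: [-2.117, -2.321, -0.0]
contact_force: [-0.3, -0.2, -0.6]
grip_width: 0.0433
gripper_force: 40.8
```

{"fn": "step_arm", "kwargs": {
  "moves": [
    [3,0,0,0,0,0,38],
    [3,0,0,0,0,0,38],
    [3,0,0,0,0,0,38]
  ]
}}

```text
clock: 13.25
tcp_pos: [0.5938, 0.1137, 0.0027]
orientation: [-2.117, -2.321, 0.0]
contact_force: [0.2, -0.0, -0.2]
grip_width: 0.0435
gripper_force: 40.8
```

{"fn": "step_arm", "kwargs": {
  "moves": [
    [3,0,0,0,0,0,38],
    [3,0,0,0,0,0,38],
    [3,0,0,0,0,0,38]
  ]
}}

```text
clock: 13.55
tcp_pos: [0.5935, 0.1167, 0.0027]
orientation: [-2.117, -2.321, -0.0]
contact_force: [-0.8, 0.0, -0.5]
grip_width: 0.0429
gripper_force: 40.8
```

{"fn": "step_arm", "kwargs": {
  "moves": [
    [3,0,0,0,0,0,38],
    [3,0,0,0,0,0,38],
    [3,0,0,0,0,0,38]
  ]
}}

```text
clock: 13.85
tcp_pos: [0.5932, 0.1197, 0.0027]
orientation: [-2.117, -2.321, -0.0]
contact_force: [-0.6, -0.1, -1.2]
grip_width: 0.0429
gripper_force: 40.8
```

{"fn": "step_arm", "kwargs": {
  "moves": [
    [3,0,0,0,0,0,38],
    [3,0,0,0,0,0,38],
    [3,0,0,0,0,0,38]
  ]
}}

```text
clock: 14.15
tcp_pos: [0.593, 0.1228, 0.0027]
orientation: [-2.117, -2.322, -0.0]
contact_force: [-0.4, -0.7, -0.2]
grip_width: 0.0432
gripper_force: 40.8
```

{"fn": "step_arm", "kwargs": {
  "moves": [
    [3,0,0,0,0,0,38],
    [3,0,0,0,0,0,38],
    [3,0,0,0,0,0,38]
  ]
}}

```text
clock: 14.45
tcp_pos: [0.5927, 0.1257, 0.0028]
orientation: [-2.117, -2.321, -0.0]
contact_force: [-0.7, 0.0, -1.3]
grip_width: 0.043
gripper_force: 40.8
```

{"fn": "step_arm", "kwargs": {
  "moves": [
    [3,0,0,0,0,0,38],
    [3,0,0,0,0,0,38],
    [3,0,0,0,0,0,38]
  ]
}}

```text
clock: 14.75
tcp_pos: [0.5924, 0.1287, 0.0027]
orientation: [-2.117, -2.321, 0.0]
contact_force: [0.1, 0.4, -1.6]
grip_width: 0.0433
gripper_force: 40.8
```

{"fn": "step_arm", "kwargs": {
  "moves": [
    [3,0,0,0,0,0,38],
    [3,0,0,0,0,0,38],
    [3,0,0,0,0,0,38]
  ]
}}

```text
clock: 15.05
tcp_pos: [0.5921, 0.1317, 0.0027]
orientation: [-2.117, -2.321, 0.0]
contact_force: [-0.3, -0.9, -0.8]
grip_width: 0.0433
gripper_force: 40.8
```

{"fn": "step_arm", "kwargs": {
  "moves": [
    [3,0,0,0,0,0,38],
    [3,0,0,0,0,0,38],
    [3,0,0,0,0,0,38]
  ]
}}

```text
clock: 15.35
tcp_pos: [0.5919, 0.1346, 0.0027]
orientation: [-2.117, -2.321, -0.0]
contact_force: [0.9, -1.7, -2.7]
grip_width: 0.0435
gripper_force: 40.6
```

The force rise (-1.7 N along the push, -2.7 N downward) shows first contact with the foot. I'll release, rise, back off and get behind the thick end.

{"fn": "step_arm", "kwargs": {
  "moves": [
    [0,0,0,0,0,0,55],
    [0,0,0,0,0,0,65],
    [0,0,0,0,0,0,75],
    [0,0,0,0,0,0,75],
    [0,0,-15,0,0,0,75],
    [0,0,-35,0,0,0,75],
    [0,0,-50,0,0,0,75],
    [0,0,-50,0,0,0,75]
  ]
}}

```text
clock: 16.15
tcp_pos: [0.5936, 0.1347, 0.0555]
orientation: [2.116, 2.319, 0.006]
contact_force: [-0.1, -0.5, 0.2]
grip_width: 0.0751
gripper_force: 0.0
```

{"fn": "step_arm", "kwargs": {
  "moves": [
    [-20,0,0,0,0,0,50],
    [-45,0,0,0,0,0,20],
    [-65,0,0,0,0,0,20],
    [-65,0,0,0,0,0,20],
    [-65,0,20,0,0,0,20],
    [-65,0,38,0,0,0,20],
    [-65,0,46,0,0,0,20],
    [-65,0,46,0,0,0,20]
  ]
}}

```text
clock: 16.95
tcp_pos: [0.5966, 0.0703, 0.0051]
orientation: [-2.115, -2.321, 0.004]
contact_force: [-1.0, 0.7, 0.1]
grip_width: 0.0202
gripper_force: 0.0
```

```bash
python3 -c "
from h import *
o=r.get_obs();print(o['tcp_pos'],o['contact_force'],o['grip_width'])
q=o['tcp_pos'][:2]-[.5817,.1939]; print(q@[.9943,.1068]*1000,q@[-.1068,.9943]*1000)
f=grab('scene');np.savez('s8.npz',**f)
cv2.imwrite('pics/s8.png',cv2.resize(f['image'][260:380,310:470,::-1],(800,600)[::1],interpolation=cv2.INTER_CUBIC))"
```

```text
[0.59655706 0.07034805 0.00509433] [-0.98196435  0.68877148  0.0979745 ] 0.020198770255293704
1.5770298596283736 -124.43443597773253
```

View pics/s8.png

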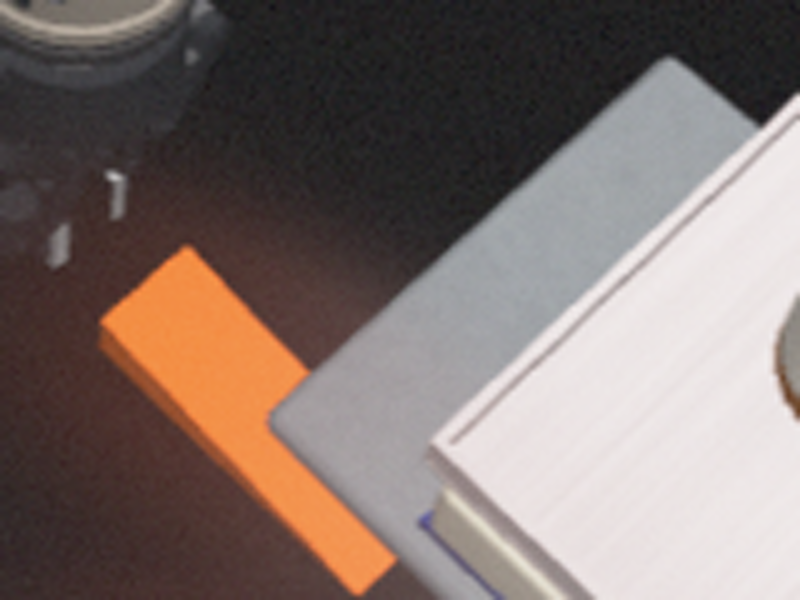

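```bash
python3 -c "
from h import *
f=dict(np.load('s8.npz'))
for n,(u,v),z in [('tipL',(360,596),.003),('backL top',(100,321),.025),('backL bottom',(103,345),.0),('backR top',(187,244),.025),('R cross',(308,372),.014)]:
  q=ray(f,[310+u/5,260+v/5],z)[0,:2]-[.5817,.1939]; print(n,q@[.9943,.1068]*1000,q@[-.1068,.9943]*1000)
"
```

```text
tipL 22.452027940050044 49.21704656297618
backL top 25.714112854072386 -81.22158945023605
backL bottom 23.306082573194114 -81.18280421550224
backR top -19.287670250696703 -82.13694608517676
R cross -20.20574245760559 -19.156098986007436
```

The wedge lies flat, at lateral offset ≈ +2 mm, yaw about 1°, and the thick face at b≈-82 mm. Now I'll push from behind.

{"fn": "step_arm", "kwargs": {
  "moves": [
    [5,1,0,0,0,0,20],
    [11,1,0,0,0,0,20],
    [17,1,0,0,0,0,20],
    [22,1,0,0,0,0,20],
    [24,1,0,0,0,0,20],
    [24,1,0,0,0,0,20]
  ]
}}

```text
clock: 17.6
tcp_pos: [0.5966, 0.0945, 0.0068]
orientation: [-2.116, -2.322, -0.0]
contact_force: [-0.7, -0.4, 0.3]
grip_width: 0.0202
gripper_force: 0.0
```

{"fn": "step_arm", "kwargs": {
  "moves": [
    [2,0,0,0,0,0,20],
    [3,0,0,0,0,0,20],
    [3,0,0,0,0,0,20]
  ]
}}

```text
clock: 17.9
tcp_pos: [0.5963, 0.0968, 0.0067]
orientation: [-2.117, -2.321, 0.0]
contact_force: [-0.5, -0.1, 0.1]
grip_width: 0.0202
gripper_force: 0.0
```

{"fn": "step_arm", "kwargs": {
  "moves": [
    [1,0,0,0,0,0,20],
    [2,0,0,0,0,0,20],
    [2,0,0,0,0,0,20]
  ]
}}

```text
clock: 18.2
tcp_pos: [0.5962, 0.0989, 0.0067]
orientation: [-2.117, -2.321, -0.0]
contact_force: [0.5, 0.0, 0.1]
grip_width: 0.0201
gripper_force: 0.0
```

{"fn": "step_arm", "kwargs": {
  "moves": [
    [1,0,0,0,0,0,20],
    [2,0,0,0,0,0,20],
    [2,0,0,0,0,0,20]
  ]
}}

```text
clock: 18.5
tcp_pos: [0.596, 0.1007, 0.0068]
orientation: [2.117, 2.321, -0.0]
contact_force: [0.3, -1.0, -0.1]
grip_width: 0.0201
gripper_force: 0.1
```

{"fn": "step_arm", "kwargs": {
  "moves": [
    [1,0,0,0,0,0,20],
    [1.5,0,0,0,0,0,20],
    [1.5,0,0,0,0,0,20]
  ]
}}

```text
clock: 18.8
tcp_pos: [0.5958, 0.1015, 0.0068]
orientation: [2.117, 2.32, -0.001]
contact_force: [0.4, -2.8, -0.3]
grip_width: 0.02
gripper_force: 1.4
```

{"fn": "step_arm", "kwargs": {
  "moves": [
    [0.5,0,0,0,0,0,20],
    [1,0,0,0,0,0,20],
    [1,0,0,0,0,0,20]
  ]
}}

```text
clock: 19.1
tcp_pos: [0.5957, 0.1022, 0.0068]
orientation: [2.117, 2.32, -0.001]
contact_force: [-0.5, -5.4, -0.1]
grip_width: 0.0203
gripper_force: 2.5
```

{"fn": "step_arm", "kwargs": {
  "moves": [
    [0.4,0,0,0,0,0,20],
    [0.7,0,0,0,0,0,20],
    [0.7,0,0,0,0,0,20],
    [0.7,0,0,0,0,0,20]
  ]
}}

```text
clock: 19.5
tcp_pos: [0.5957, 0.1024, 0.0068]
orientation: [2.117, 2.319, -0.002]
contact_force: [0.3, -6.6, 0.0]
grip_width: 0.02
gripper_force: 3.0
```

```bash
python3 -c "
from h import *
for i in range(3): print(r.get_obs()['contact_force'], grab('top')['t'][0]*0)"
```

```text
[ 0.25567261 -6.55025667  0.01866458] -0.0
[ 0.31582594 -4.91521176  0.74053122] -0.0
[-0.24164065 -6.2392333   0.62729213] -0.0
```

{"fn": "step_arm", "kwargs": {
  "moves": [
    [0.4,0,0,0,0,0,20],
    [0.8,0,0,0,0,0,20],
    [0.8,0,0,0,0,0,20],
    [0.8,0,0,0,0,0,20]
  ]
}}

```text
clock: 20.05
tcp_pos: [0.5956, 0.1026, 0.0068]
orientation: [2.117, 2.319, -0.002]
contact_force: [0.1, -7.5, 0.6]
grip_width: 0.0197
gripper_force: 3.5
```

```bash
python3 -c "
from h import *
for i in range(5): print(r.get_obs()['contact_force'], r.get_obs()['tcp_pos'],grab('top')['t'][0]*0)"
```

```text
[ 0.06824202 -7.48466578  0.58956194] [0.59558698 0.10261231 0.00678686] -0.0
[-0.67826243 -6.40290007  0.38773598] [0.59560898 0.10259835 0.00678906] -0.0
[-0.38796375 -7.30438366 -0.45787731] [0.59561751 0.1026355  0.00679526] -0.0
[-0.90496931 -7.17317204 -0.4271847 ] [0.59558998 0.10262975 0.00678414] -0.0
[-0.03914627 -6.69417756 -0.55721818] [0.59561367 0.10262011 0.00680389] -0.0
```

Mean is about 7.0 N. One more small push.

{"fn": "step_arm", "kwargs": {
  "moves": [
    [0.5,0,0,0,0,0,20],
    [0.7,0,0,0,0,0,20],
    [0.7,0,0,0,0,0,20],
    [0.7,0,0,0,0,0,20]
  ]
}}

```text
clock: 20.7
tcp_pos: [0.5956, 0.1028, 0.0068]
orientation: [2.117, 2.318, -0.003]
contact_force: [-0.0, -7.4, 0.1]
grip_width: 0.02
gripper_force: 4.0
```

```bash
python3 -c "
from h import *
for i in range(5): print(r.get_obs()['contact_force'], r.get_obs()['tcp_pos'],grab('top')['t'][0]*0)"
```

```text
[-0.02998753 -7.39414492  0.09493654] [0.59555453 0.10281273 0.00681156] -0.0
[-0.40955661 -8.7168331  -0.19469937] [0.59555303 0.10282028 0.00679631] -0.0
[-0.13095663 -7.63753859 -0.22138464] [0.59554422 0.10277572 0.00679232] -0.0
[ 0.59116576 -8.42913289 -0.19883694] [0.59555975 0.10281076 0.00679292] -0.0
[ 0.04342193 -8.53602497  0.52063428] [0.59553369 0.10281065 0.00679151] -0.0
```

It holds a steady mean of 8.1 N. Backing off gently and rising clear.

{"fn": "step_arm", "kwargs": {
  "moves": [
    [-2,0,0,0,0,0,20],
    [-6,0,0,0,0,0,20],
    [-14,0,0,0,0,0,20],
    [-30,0,0,0,0,0,20],
    [-40,0,-30,0,0,0,20],
    [-50,0,-80,0,0,0,20],
    [-60,0,-130,0,0,0,20],
    [-60,0,-150,0,0,0,20]
  ]
}}

```text
clock: 21.75
tcp_pos: [0.6031, 0.0419, 0.1614]
orientation: [2.119, 2.314, 0.006]
contact_force: [0.3, -0.3, -0.2]
grip_width: 0.0201
gripper_force: 0.0
```

```bash
python3 -c "
from h import *
print(r.get_obs()['tcp_pos'],r.get_obs()['contact_force'])
f=grab('scene');save(f,'s9')
a=dict(np.load('scene0.npz'))['image'].astype(int);d=np.abs(a-f['image'])[260:440,400:560].max(2);print('shaker px changed',(d>40).sum())
C0=cloud(dict(np.load('scene0.npz')));C1=cloud(f)
g=np.abs(C0[...,2]-.044)<.006
for s in [(slice(325,345),slice(372,390)),(slice(285,300),slice(435,445))]: print(np.median((C1-C0)[s][...,2]))
"
```

```text
[0.6031489  0.04193369 0.16135002] [ 0.27401801 -0.28169116 -0.1702755 ]
shaker px changed 0
-9.203442367596015e-05
-4.0053140167996965e-05
```

View pics/s9.png

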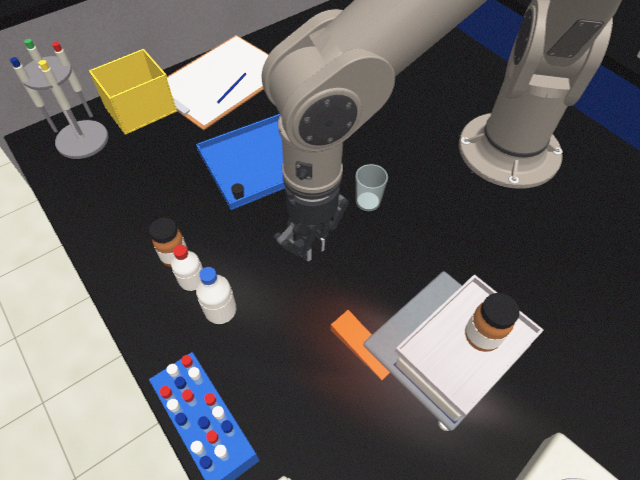

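The wedge sits under the corner at about (360,345). The shaker, the jar on it, the bottles and the beaker are unmoved, the corner has not risen, and the arm is clear. Handing in.

```bash
python3 -c "
from h import *
print(r.hand_in())"
```

```text
the job is handed in; nothing more can be done
None
```

The wedge is jammed under the short foot, pushed in to about 8 N; the last image showed the shaker not lifted, the jar, bottles and beaker undisturbed, and the arm clear, and the job is handed in (no verdict was returned).

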